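Close a buckle casting mould and hold it shut

ROBOT

A 6-joint arm with a two-finger parallel gripper is mounted at the origin on a cart in front of the work surface, level with it; the furniture and walls round the work are solid. World frame = base frame: x ahead of the robot, y to its left, z up, the work surface at z = 0. Lengths are in m, angles in rad, forces in N, time in s.
With the tool pointing down it reaches from about 0.3 to 0.875 m from the base axis. Payload 6.4 kg.
Tool frame: the origin (TCP) lies at the very end of the fingers, on their centre line; the grasp point (between the pads) lies 19 mm behind it (hold_point_z is the distance from the TCP to the grasp point, in m); z points along the fingers, y is the direction in which the jaws open and shut (so a half turn about z gives the same grasp; the last joint's range is limited). The gripper opens to 85 mm and grips with 20 to 120 N. Pads are 22 mm wide; open, the fingers measure 114 mm over their backs; the gripper's body (76 mm by 85 mm) begins 54 mm behind the grasp point. The pads swing forward as they close: fully open they stand 13 mm farther back than shut.
Start: joints at [-1.478, 0.181, 1.607, -0, 1.354, -0.206], TCP at [0.169, -0.55, 0.231] pointing down, gripper open.
Joint ranges: [-2.99, 2.99], [-0.89, 2.07], [0.3, 2.58], [-1.14, 4.28], [0, 2.63], [-3.12, 3.12]. Speed limits (rad/s): [2.57, 2.57, 3.01, 3.14, 3.14, 3.14].

INTERFACE

Orientations are given as a unit quaternion [x, y, z, w].
In Python, from bench import * gives the robot as it stands.
- The arm moves only by the tool step_arm, never from a script. Its argument "increments" is one flat list of numbers, 7 for each row, row after row: the shift along the tool's x, y, z in mm, then the turn, a rotation vector about the tool's x, y, z in degrees, then the opening in per cent of the stroke, from 0 (shut) to 100 (fully open). In form: [tx, ty, tz, wx, wy, wz, claw, tx, ty, tz, wx, wy, wz, claw, ...]. A call has 1 to 12 rows; each row is the pose to reach, as a shift and turn from the pose commanded when the call began, along the tool's axes at that moment; what a row does not reach only later rows make up. A row lasts 1/10 s, in which the tool goes at most 50 mm and 8.59 degrees, less where a joint would pass 70% of its speed; a pose out of reach is approached as far as the arm can. A call with a gripper value outside its range is refused whole. The fingers move at their own pace and stop on an object; "newtons" is the grip in N (left out, the last holds). Time passes only in rows, so rows that repeat a pose let the fingers close. It gives the time, the measured TCP pose, the force and the opening at its end, in the units of the state.
- state(): the state, without advancing time (a new reading comes with each control period).
- read_camera(name): name is "side" or "top"; returns a dict with "pixels" (384x512x3 uint8, red, green, blue), "mtx" (3x3 intrinsics, pixels), "R" (3x3) and "t" (3): a world point X has camera coordinates R X + t. Camera axes: x right, y down, z forward; pixel columns grow to the right and rows downward; lengths in m; the calibration is good to about 2 mm. A picture is of the moment at which its call begins. There is no depth.
- close_job(): hands the job in, once; it reports no verdict.
The state is a dict: "time_s": time; "joint_positions": joint angles; "joint_vel": joint speeds; "joint_torque": joint torques, N m; "tool_pos": TCP position; "eef_rot": TCP orientation; "contact_force": force on the tool from outside, world axes, zero at the start; "wrist_torque": the same for the moment, N m; "gripper_width": opening from 0.0 (shut) to 1.0 (fully open).
Only numpy, scipy, OpenCV 4.12 (cv2) and the standard library are available. Lean on these libraries where they do the work, as an engineer would, in place of code of your own. Each camera call takes 0.05 s, during which the arm holds its last target.

TASK

Get the empty buckle mould ready for casting: first swing its hinged core plate down until it is fully shut in the lower half, then pick up the loose upper half by its black handle and set it on the two guide dowels, big hole on the big brass dowel (red marks on the same side). Press the upper half down against the lifter pins until the two halves meet flush all round, and finish while still holding them pressed together: do not let go. Leave the pliers, the red spool and the gold tin where they are.

Things in the scene. Friction and masses are not known exactly. Their poses are not given: they have to be found in the camera images.
- lower_half: Lower mould half, fixed: aluminium block 84 (x) x 150 (y) mm on a dark base plate 100 x 184 x 8 mm. Origin: centre of the underside, at counter height; z up, +x to the core plate's hinge (away from the robot), +y to the big dowel. A red dot on the front (-x) face is under the big dowel. A recess in its middle, 78 mm wide in y, takes the core plate; a slot in the front wall takes the plate's tab.
- parting_face (a point): Centre of the top (parting face) of the lower half, 40 mm above the counter; axes as lower_half.
- big_dowel (a point): Foot centre of the brass guide dowel, on the parting face at y = +57 mm of the lower half. 14 mm diameter, stands 17 mm above the parting face, the top 7 mm tapering to 6 mm diameter.
- small_dowel (a point): Foot centre of the steel guide dowel, on the parting face at y = -57 mm of the lower half. 10 mm diameter, 17 mm high, the top 7 mm tapering to 4 mm.
- core_plate (a joint): Angle of the steel core plate (rad): 0 fully shut, lying level in the lower half; about 1.57 standing upright; stop at 1.8. A friction hinge: the plate stays where it is left, and a push of 1 to 2 N near the free end moves it. It starts open.
- plate_hinge (a point): Middle of the core plate's hinge axis, along y of the lower half at x = +46 mm, 35.5 mm above the counter. The plate, 5 mm thick and centred on this axis, is 72 mm wide and reaches 78 mm from it, plus the tab. Shut, it points to -x, its outer face 2 mm below the parting face. Open, its outer face looks to +x and can be pushed from there.
- plate_tab (a point): Middle of the outer face of the tab at the plate's free end (red dot), 93 mm from the hinge axis; the tab is 22 mm wide, 5 mm thick and ends 100 mm from the hinge axis.
- lifter (a joint): How far the four sprung lifter pins (dark, 8 mm diameter, 28 mm either side of each dowel) are pushed down, m: 0 free, standing 6 mm above the parting face; 0.006 level with it. They move together; 8 N starts them, 14 N in all makes them level (the upper half's weight, about 4.4 N, counts), so they keep the upper half 6 mm clear until it is pressed.
- upper_half: Loose upper mould half lying on the counter: aluminium plate 80 (x) x 144 (y) x 20 mm, about 0.45 kg, with a black handle on the middle of its top, 60 mm long (x), 22 mm wide (y), up to 60 mm above the underside. Origin: centre of the underside; z up, +y to the big hole, by which are red dots on the top and the front (-x) face. On the mould its axes agree with the lower half's.
- big_hole (a point): Centre of the big hole (16 mm diameter, through, chamfered) at the underside of the upper half, at y = +57 mm.
- small_hole (a point): Centre of the small hole (12 mm diameter, through, chamfered) at the underside of the upper half, at y = -57 mm.
- pliers: Bystander: blue-handled pliers 49 x 168 x 15 mm lying on the counter. Origin: centre of the underside.
- spool_red: Bystander: standing spool of red thread, 40 mm diameter, 60 mm high. Origin: centre of the underside.
- wax_tin: Bystander: round gold tin, 62 mm diameter, 25 mm high. Origin: centre of the underside.
Mind the look-alikes: they are no part of the job. Leave any purple look-alike of the lower_half alone. What is shaped like the upper_half but blue is not meant.

How it is judged:
On the way, in this order (a step that is already met when the one before it is completed fails the run):
1. the core plate is fully shut while the upper half is still off the mould (value of joint core_plate below 0.06 rad and not (horizontal distance between big_hole and big_dowel below 0.004 m and horizontal distance between small_hole and small_dowel below 0.004 m)), for 0.2 s.
2. the upper half sits on both dowels, the right way round (horizontal distance between big_hole and big_dowel below 0.004 m and horizontal distance between small_hole and small_dowel below 0.004 m and z of upper_half in the frame of parting_face below 0.009 m and value of joint core_plate below 0.06 rad), for 0.2 s.
At the end, for the whole second after the job is handed in: For the last second the robot still presses the upper half (over 3 N contact): underside within 1.8 mm of the parting face, tilt under 0.03 rad, at rest, lifter pins in by over 4 mm, both holes within 4 mm of their own dowels, core plate shut (under 0.06 rad) (horizontal distance between big_hole and big_dowel below 0.004 m and horizontal distance between small_hole and small_dowel below 0.004 m and value of joint core_plate below 0.06 rad and z of upper_half in the frame of parting_face below 0.0018 m and value of joint lifter above 0.004 m and angle between upper_half's own z axis and vertical below 0.03 rad and linear speed of upper_half below 0.02 m/s and contact force between any of the fingers, the arm and upper_half above 3 N); the arm keeps its last pose, push and grip.
It fails at once if a bystander is shifted by more than 20 mm (distance of any of pliers, spool_red, wax_tin from where it was at the start of the episode above 0.02 m).
It also fails if it takes over 58 s, if anything falls off the work surface, if the arm or the gripper's body presses on something with over 40 N, if the wrist force passes 120 N, or if a joint passes its speed limit or range.

## Working session

There is one attempt and no reset: what is moved stays moved. The work goes in short steps, Python scripts to look and compute and a tool call to move; the robot and the scene stay as the last step left them, time stands still between calls to the robot, and variables do not carry over. Pictures are saved under pics/ and viewed, and the job is handed in when it is done.

Besides the shell and the picture viewer there is one more tool, called after "Call:" as a command line: name --argument value ..., lists and objects as JSON in quotes. step_arm: Moves the arm, as the interface text tells. Its arguments: {"type":"object","properties":{"increments":{"type":"array"},"newtons":{"type":"number"}},"required":["increments"]}

```bash
mkdir -p pics; ls
python3 - <<'E'
from bench import *
import cv2,numpy as np
for n in ("side","top"):
    c=read_camera(n); cv2.imwrite(f"pics/{n}0.png",c["pixels"][:,:,::-1]); print(n,c["mtx"].round(1).tolist(),c["R"].round(3).tolist(),c["t"].round(3).tolist())
print(state())
E
```

```text
pics
side [[349.7, 0.0, 253.0], [0.0, 349.7, 193.0], [0.0, 0.0, 1.0]] [[0.999, -0.044, -0.014], [-0.036, -0.566, -0.824], [0.029, 0.823, -0.567]] [-0.478, 0.096, 0.962]
top [[460.6, 0.0, 252.9], [0.0, 460.6, 189.5], [0.0, 0.0, 1.0]] [[0.023, -1.0, -0.002], [-0.996, -0.023, -0.082], [0.082, 0.004, -0.997]] [0.067, 0.498, 1.177]
{'time_s': 0.1, 'joint_positions': array([-1.47830293e+00,  1.81461624e-01,  1.60789571e+00,  2.29597279e-05,
        1.35381708e+00, -2.06271614e-01]), 'joint_vel': array([-2.07867098e-03, -1.64107491e-03, -1.89717940e-03, -6.95087639e-04,
       -8.39134214e-04,  9.10737445e-05]), 'joint_torque': array([-7.07542640e-04, -4.45881557e+01, -3.52240849e+01, -3.70695616e-04,
        4.07099389e-03, -1.36144783e-05]), 'tool_pos': array([ 0.16923833, -0.54901375,  0.23048308]), 'eef_rot': array([ 9.88863226e-01,  1.48825046e-01,  5.61588171e-05, -7.88963766e-04]), 'contact_force': array([-0.1954669 , -0.13565335, -0.08171949]), 'wrist_torque': array([-0.03449795,  0.01062903,  0.01311672]), 'gripper_width': 1.00074251832025}
```

View pics/side0.png

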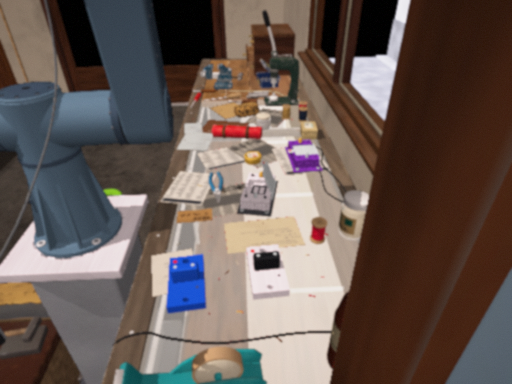

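View pics/top0.png

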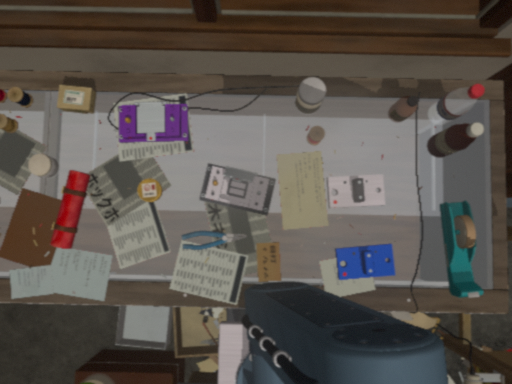

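The top view shows the grey lower half at about (238,188) and its purple look-alike at (152,122). The aluminium upper half is at (357,190) and the blue one at (365,261). The spool is at (316,134), the tin at (149,189) and the pliers at (205,239). By the description, I want the grey block at (238,188) and the aluminium plate at (357,190). Next come close crops of both.

Run:
```python
import cv2,numpy as np
t=cv2.imread("pics/top0.png"); s=cv2.imread("pics/side0.png")
a=cv2.resize(t[150:230,190:290],(800,640)[:2] and (700,560),interpolation=cv2.INTER_CUBIC)
b=cv2.resize(t[160:220,315:400],(793,560),interpolation=cv2.INTER_CUBIC)
cv2.imwrite("pics/c_low.png",a);cv2.imwrite("pics/c_up.png",b)
c=cv2.resize(s[165:220,225:290],(650,550),interpolation=cv2.INTER_CUBIC)
d=cv2.resize(s[235:305,235:300],(510,550),interpolation=cv2.INTER_CUBIC)
cv2.imwrite("pics/c_slow.png",c);cv2.imwrite("pics/c_sup.png",d)
```

```text
(no output)
```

View pics/c_low.png

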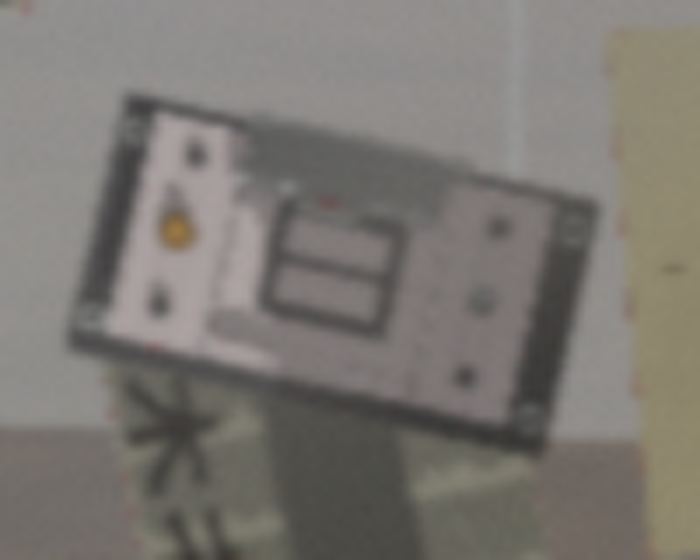

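View pics/c_up.png

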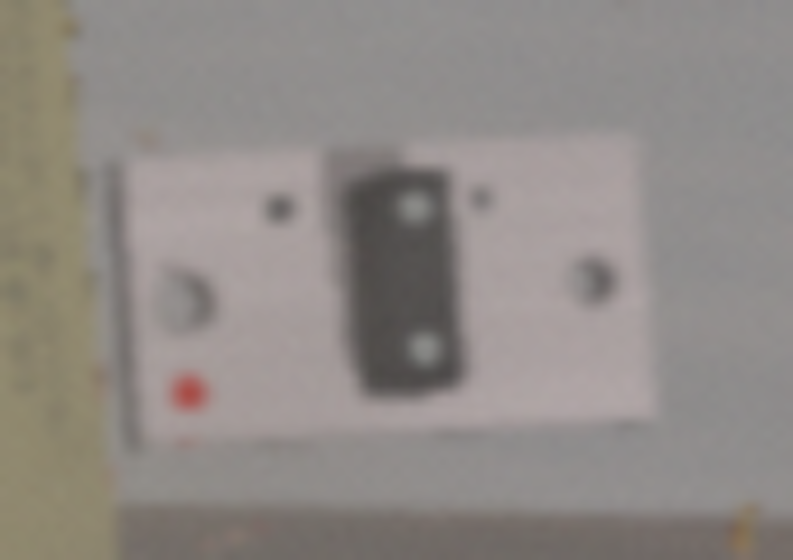

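View pics/c_slow.png

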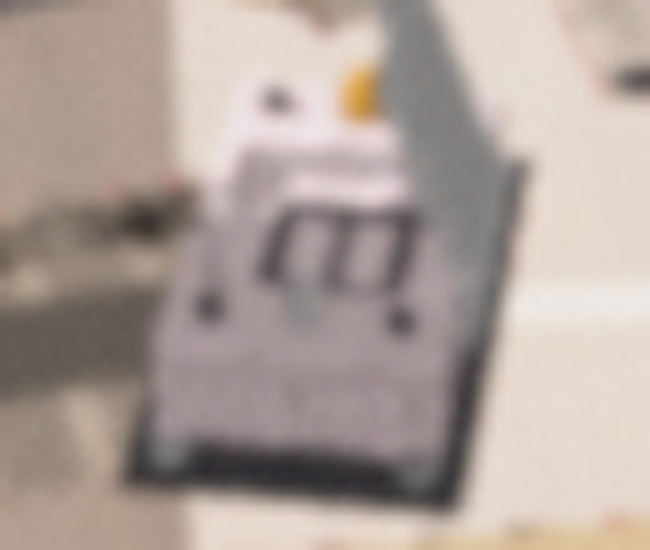

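View pics/c_sup.png

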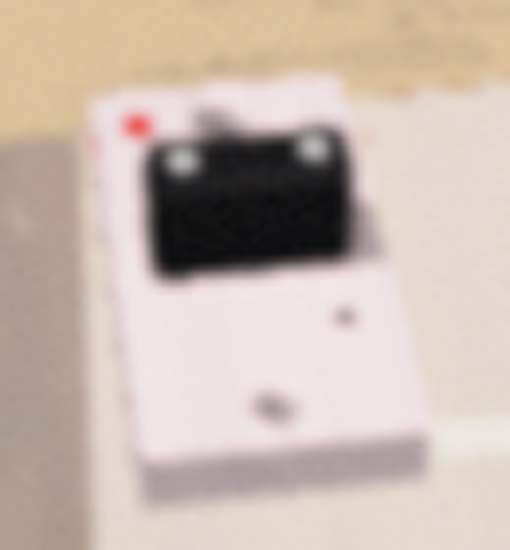

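```bash
cat > h.py <<'E'
import numpy as np,cv2
from bench import *
def ray(c,u,v,z):
    d=c["R"].T@np.linalg.inv(c["mtx"])@np.array([u,v,1.]);o=-c["R"].T@c["t"]
    return o+d*(z-o[2])/d[2]
def proj(c,X):
    p=c["mtx"]@(c["R"]@np.asarray(X,float)+c["t"]);return p[:2]/p[2]
E
python3 - <<'E'
from h import *
T=read_camera("top");S=read_camera("side")
L=[(133,97),(598,203),(545,455),(70,345)]
P=np.array([ray(T,190+u/7-.5,150+v/7-.5,.008) for u,v in L]);print("base",P.round(4).tolist(),P.mean(0).round(4))
print([np.linalg.norm(P[i]-P[i-1]).round(4) for i in range(4)])
d=(P[0]+P[3]-P[1]-P[2])[:2];print("yaw",np.degrees(np.arctan2(-d[0],d[1])))
for n,(u,v) in dict(brass=(176,228),steel=(484,297)).items(): print(n,ray(T,190+u/7-.5,150+v/7-.5,.056).round(4))
k=793/85
U=[(128,158),(637,137),(655,418),(145,443)]
P=np.array([ray(T,315+u/k-.5,160+v/k-.5,.020) for u,v in U]);print("upper",P.round(4).tolist(),P.mean(0).round(4))
print([np.linalg.norm(P[i]-P[i-1]).round(4) for i in range(4)])
d=(P[0]+P[3]-P[1]-P[2])[:2];print("yaw",np.degrees(np.arctan2(-d[0],d[1])))
for n,(u,v) in dict(big=(190,302),small=(594,280)).items(): print(n,ray(T,315+u/k-.5,160+v/k-.5,.020).round(4))
for n,(u,v) in dict(scr1=(416,207),scr2=(426,349)).items(): print(n,ray(T,315+u/k-.5,160+v/k-.5,.060).round(4))
# side: brass top & tab
print("side brass",ray(S,225+362/10,165+75/10,.057).round(4))
print("side low corner", ray(S,225+130/10-.5,165+482/10-.5,.008).round(4),ray(S,225+455/10-.5,165+505/10-.5,.008).round(4))
print("side up corners",[ray(S,235+u/7.846-.5,235+v/7.857-.5,.02).round(4).tolist() for u,v in [(98,102),(338,75),(425,440),(140,463)]])
for nm,u,v in [("spool",316,134),("tin",149,189),("pl",205,239),("purple",152,122),("blue",365,261),("can",312,92)]: print(nm,ray(T,u,v,.03).round(3))
E
```

```text
base [[0.5635, 0.1974, 0.008], [0.5273, 0.0214, 0.008], [0.4323, 0.0394, 0.008], [0.4693, 0.2181, 0.008]] [0.4981 0.1191 0.008 ]
[np.float64(0.0964), np.float64(0.1797), np.float64(0.0967), np.float64(0.1825)]
yaw -11.65707163008029
brass [0.5096 0.1756 0.056 ]
steel [0.4872 0.0639 0.056 ]
upper [[0.5346, -0.1167, 0.02], [0.5438, -0.2588, 0.02], [0.4653, -0.2638, 0.02], [0.4551, -0.1222, 0.02]] [ 0.4997 -0.1904  0.02  ]
[np.float64(0.0797), np.float64(0.1423), np.float64(0.0786), np.float64(0.1419)]
yaw 3.9087542334225907
big [ 0.4947 -0.1344  0.02  ]
small [ 0.5034 -0.2468  0.02  ]
scr1 [ 0.5185 -0.1881  0.06  ]
scr2 [ 0.4802 -0.1909  0.06  ]
side brass [0.5117 0.1664 0.057 ]
side low corner [0.4355 0.0315 0.008 ] [0.5269 0.0153 0.008 ]
side up corners [[0.4582, -0.1252, 0.02], [0.5345, -0.1174, 0.02], [0.5434, -0.2631, 0.02], [0.4653, -0.2665, 0.02]]
spool [ 0.644 -0.082  0.03 ]
tin [0.49  0.347 0.03 ]
pl [0.365 0.198 0.03 ]
purple [0.666 0.346 0.03 ]
blue [ 0.319 -0.211  0.03 ]
can [ 0.755 -0.07   0.03 ]
```

```bash
cat >> h.py <<'E'
from scipy.spatial.transform import Rotation as Ro
LC=np.array([.4983,.1194,0.]);LY=np.radians(-11.4)
UC=np.array([.4995,-.1902,0.]);UY=np.radians(4.2)
def loc(C,Y,p): return C+Ro.from_euler('z',Y).apply(p)
def go(*targets,yaw=None):
    s=state();R=Ro.from_quat(s["eef_rot"]);M=R.as_matrix();y0=np.degrees(np.arctan2(M[1,0],M[0,0]))
    print("t",s["time_s"],"pos",s["tool_pos"].round(4),"toolx yaw",y0.round(2),"tilt",M[:,2].round(4),"F",s["contact_force"].round(1),"g",round(s["gripper_width"],3))
    for t in targets: print(np.round(t,4),"inc mm",(M.T@(np.asarray(t)-s["tool_pos"])*1000).round(1))
    if yaw is not None: print("wz",round(-(yaw-y0),2))
E
python3 - <<'E'
from h import *
T=read_camera("top");S=read_camera("side")
def tab(th):
    c,s=np.cos(th),np.sin(th);return loc(LC,LY,[.046-.093*c+.0025*s,0,.0355+.093*s+.0025*c])
for th in np.arange(1.1,1.81,.1): print(th.round(2),proj(T,tab(th)).round(1),proj(S,tab(th)).round(1),"meas top",(236.4,178.1))
go(loc(LC,LY,[.095,0,.25]),yaw=-11.4)
E
```

```text
1.1 [236.3 182.3] [259.6 162.6] meas top (236.4, 178.1)
1.2 [237.1 178.6] [262.6 161.8] meas top (236.4, 178.1)
1.3 [237.9 174.9] [265.7 161.1] meas top (236.4, 178.1)
1.4 [238.7 171. ] [268.9 160.8] meas top (236.4, 178.1)
1.5 [239.6 167.2] [272.1 160.7] meas top (236.4, 178.1)
1.6 [240.4 163.4] [275.4 160.9] meas top (236.4, 178.1)
1.7 [241.3 159.7] [278.6 161.5] meas top (236.4, 178.1)
1.8 [242.2 156.2] [281.8 162.3] meas top (236.4, 178.1)
t 0.3 pos [ 0.1693 -0.5494  0.231 ] toolx yaw 17.12 tilt [-1.e-04  5.e-04 -1.e+00] F [-0.3  0.1 -0. ] g 1.001
[0.5914 0.1006 0.25  ] inc mm [ 594.8 -496.9  -18.7]
wz 28.52
```

Call:
step_arm --increments '[50, -42, -20, 0, 0, 7, 0, 595, -497, -20, 0, 0, 28.5, 0, 595, -497, -20, 0, 0, 28.5, 0, 595, -497, -20, 0, 0, 28.5, 0, 595, -497, -20, 0, 0, 28.5, 0, 595, -497, -20, 0, 0, 28.5, 0, 595, -497, -20, 0, 0, 28.5, 0, 595, -497, -20, 0, 0, 28.5, 0, 595, -497, -20, 0, 0, 28.5, 0, 595, -497, -20, 0, 0, 28.5, 0, 595, -497, -20, 0, 0, 28.5, 0, 595, -497, -20, 0, 0, 28.5, 0]'

```text
time_s: 1.5
tool_pos: [0.4952, -0.0471, 0.2503]
eef_rot: [0.995, -0.099, 0.0, 0.0]
contact_force: [0.3, -0.9, 1.0]
gripper_width: 0.001
```

Run:
```python
from h import *
go(loc(LC,LY,[.095,0,.25]),loc(LC,LY,[.08,0,.10]),yaw=-11.4)
```

```text
t 1.5 pos [ 0.4952 -0.0471  0.2503] toolx yaw -11.37 tilt [ 8.e-04 -4.e-04 -1.e+00] F [ 0.3 -0.9  1. ] g 0.001
[0.5914 0.1006 0.25  ] inc mm [  65.3 -163.8    0.3]
[0.5767 0.1036 0.1   ] inc mm [  50.1 -163.8  150.3]
wz 0.03
```

Call:
step_arm --increments '[65, -164, 0, 0, 0, 0, 0, 65, -164, 0, 0, 0, 0, 0, 65, -164, 0, 0, 0, 0, 0, 65, -164, 0, 0, 0, 0, 0, 65, -164, 0, 0, 0, 0, 0, 65, -164, 0, 0, 0, 0, 0]'

```text
time_s: 2.1
tool_pos: [0.59, 0.099, 0.2494]
eef_rot: [0.995, -0.098, -0.001, 0.0]
contact_force: [-0.4, -0.4, -0.1]
gripper_width: 0.001
```

Run:
```python
from h import *
go(loc(LC,LY,[.08,0,.10]),yaw=-11.4)
T=read_camera("top");cv2.imwrite("pics/t1.png",T["pixels"][100:260,150:350,::-1].repeat(3,0).repeat(3,1))
S=read_camera("side");cv2.imwrite("pics/s1.png",S["pixels"][100:240,200:340,::-1].repeat(4,0).repeat(4,1))
```

```text
t 2.1 pos [0.59   0.099  0.2494] toolx yaw -11.3 tilt [-1.2e-03 -4.0e-04 -1.0e+00] F [-0.4 -0.4 -0.1] g 0.001
[0.5767 0.1036 0.1   ] inc mm [-13.8  -1.9 149.5]
wz 0.1
```

View pics/t1.png

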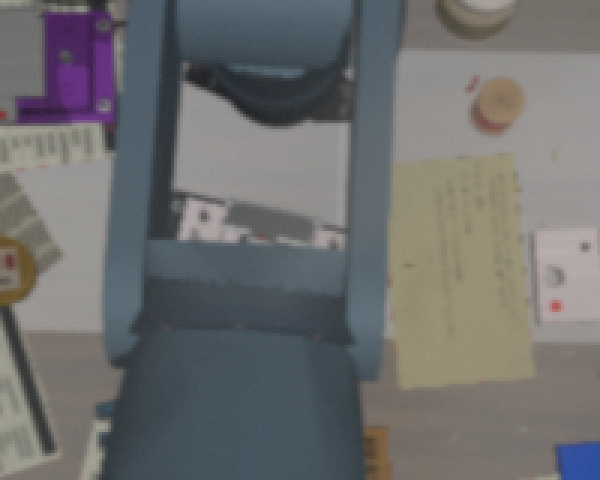

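View pics/s1.png

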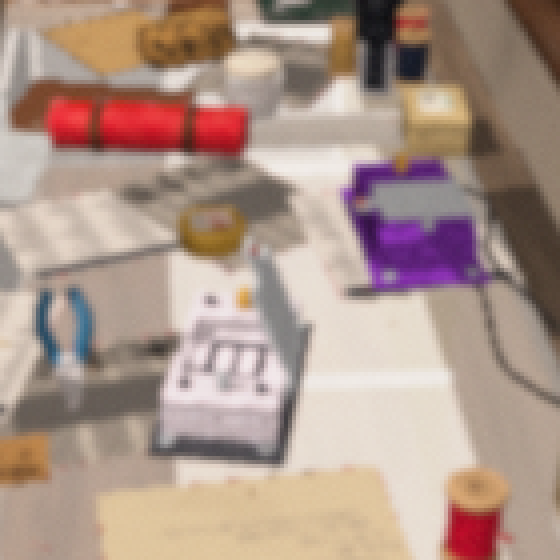

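The side crop shows the core plate leaning over the block, with its tip at about (255,245), and the closed fingers far above and behind it. That agrees with a plate angle near 1.2 rad. I'll descend behind the plate.

Call:
step_arm --increments '[-14, -3, 75, 0, 0, 0, 0, -14, -3, 150, 0, 0, 0, 0, -14, -3, 150, 0, 0, 0, 0, -14, -3, 150, 0, 0, 0, 0, -14, -3, 150, 0, 0, 0, 0]'

```text
time_s: 2.7
tool_pos: [0.5769, 0.1035, 0.1004]
eef_rot: [0.995, -0.1, -0.001, 0.0]
contact_force: [-0.3, 0.6, 0.5]
gripper_width: 0.001
```

Run:
```python
from h import *
ts=[]
for th in [1.2,1.0,.8,.6,.4,.2,.1,0]:
    c,s=np.cos(th),np.sin(th); r=.066
    ts.append(loc(LC,LY,[.046-r*c+.0025*s+.011,0,.0355+r*s+.0025*c]))
go(*ts,yaw=-11.4)
```

```text
t 2.7 pos [0.5769 0.1035 0.1004] toolx yaw -11.46 tilt [-1.5e-03 -1.0e-04 -1.0e+00] F [-0.3  0.6  0.5] g 0.001
[0.533  0.1124 0.0979] inc mm [-44.8  -0.    2.5]
[0.5213 0.1148 0.0924] inc mm [-56.7  -0.    8.1]
[0.5109 0.1169 0.0846] inc mm [-67.4  -0.   15.9]
[0.5022 0.1186 0.0748] inc mm [-76.2  -0.   25.7]
[0.4955 0.12   0.0635] inc mm [-83.  -0.  37.]
[0.4913 0.1208 0.0511] inc mm [-87.3  -0.   49.5]
[0.49   0.1211 0.0446] inc mm [-88.5  -0.   56. ]
[0.4895 0.1212 0.038 ] inc mm [-89.1  -0.   62.5]
wz -0.06
```

Call:
step_arm --increments '[-25, 0, 2, 0, 0, 0, 0, -45, 0, 3, 0, 0, 0, 0, -51, 0, 5, 0, 0, 0, 0, -57, 0, 8, 0, 0, 0, 0, -62, 0, 12, 0, 0, 0, 0, -67, 0, 16, 0, 0, 0, 0, -72, 0, 21, 0, 0, 0, 0, -76, 0, 26, 0, 0, 0, 0, -80, 0, 32, 0, 0, 0, 0, -83, 0, 37, 0, 0, 0, 0, -85, 0, 43, 0, 0, 0, 0, -87, 0, 49, 0, 0, 0, 0]'

```text
time_s: 3.9
tool_pos: [0.4917, 0.1217, 0.0503]
eef_rot: [0.995, -0.099, -0.0, 0.0]
contact_force: [0.2, 0.0, 0.0]
gripper_width: -0.006
```

Run:
```python
from h import *
go(loc(LC,LY,[-.009,0,.038]))
S=read_camera("side");cv2.imwrite("pics/s2.png",S["pixels"][130:230,200:320,::-1].repeat(5,0).repeat(5,1))
```

```text
t 3.9 pos [0.4917 0.1217 0.0503] toolx yaw -11.38 tilt [-4.e-04  0.e+00 -1.e+00] F [0.2 0.  0. ] g -0.006
[0.4895 0.1212 0.038 ] inc mm [-2.   1.  12.3]
```

View pics/s2.png

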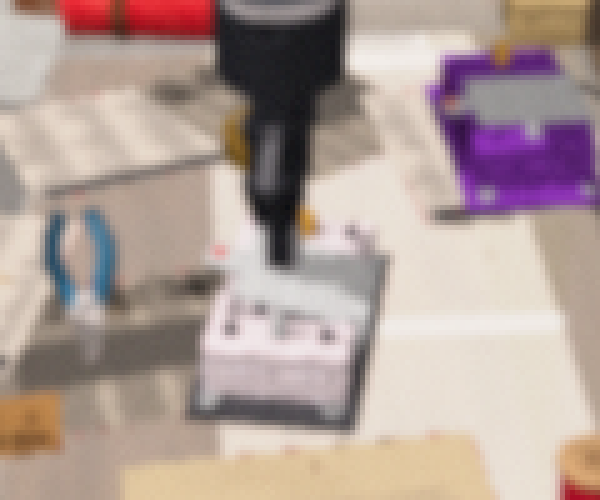

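The plate is nearly down. Its red tab is at about (218,250) and the fingertips are on it at (285,260). I'll continue down to a firm press.

Call:
step_arm --increments '[-1, 0, 6, 0, 0, 0, 0, -2, 0, 10, 0, 0, 0, 0, -2, 0, 13, 0, 0, 0, 0, -2, 0, 14, 0, 0, 0, 0, -2, 0, 15, 0, 0, 0, 0, -2, 0, 15, 0, 0, 0, 0]'

```text
time_s: 4.55
tool_pos: [0.49, 0.1221, 0.0377]
eef_rot: [0.995, -0.099, -0.0, 0.0]
contact_force: [-8.2, -0.5, 21.6]
gripper_width: 0.002
```

Run:
```python
from h import *
go()
S=read_camera("side");cv2.imwrite("pics/s3.png",S["pixels"][130:230,200:320,::-1].repeat(5,0).repeat(5,1))
```

```text
t 4.55 pos [0.49   0.1221 0.0377] toolx yaw -11.36 tilt [-9.e-04 -2.e-04 -1.e+00] F [-8.2 -0.5 21.6] g 0.002
```

View pics/s3.png

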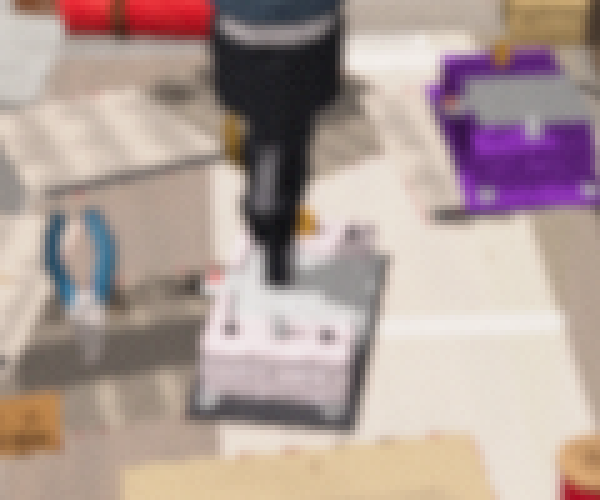

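The plate is shut: TCP z is 37.7 mm (a level plate face is at 38), with 22 N pressing. I'll lift and head for the upper half, checking the plate on the way.

Call:
step_arm --increments '[0, 0, -40, 0, 0, 0, 0, 0, 0, -80, 0, 0, 0, 0, 0, 0, -120, 0, 0, 0, 0, 60, 300, -150, 0, 0, -8, 100, 60, 300, -150, 0, 0, -15.5, 100, 60, 300, -150, 0, 0, -15.5, 100, 60, 300, -150, 0, 0, -15.5, 100, 60, 300, -150, 0, 0, -15.5, 100, 60, 300, -150, 0, 0, -15.5, 100, 60, 300, -150, 0, 0, -15.5, 100, 60, 300, -150, 0, 0, -15.5, 100, 60, 300, -150, 0, 0, -15.5, 100]'

```text
time_s: 5.8
tool_pos: [0.4893, -0.1831, 0.1854]
eef_rot: [0.999, 0.036, -0.0, -0.001]
contact_force: [-0.3, 0.2, 0.2]
gripper_width: 0.997
```

Run:
```python
from h import *
go(loc(UC,UY,[0,0,.15]),loc(UC,UY,[0,0,.026]),yaw=4.2)
S=read_camera("side");cv2.imwrite("pics/s4.png",S["pixels"][130:310,200:340,::-1].repeat(4,0).repeat(4,1)[:600]);cv2.imwrite("pics/s4f.png",S["pixels"][:,:,::-1])
T=read_camera("top");cv2.imwrite("pics/t4.png",T["pixels"][140:290,190:410,::-1].repeat(3,0).repeat(3,1))
```

```text
t 5.8 pos [ 0.4893 -0.1831  0.1854] toolx yaw 4.08 tilt [-8.0e-04  1.3e-03 -1.0e+00] F [-0.3  0.2  0.2] g 0.997
[ 0.4995 -0.1902  0.15  ] inc mm [ 9.7  7.8 35.4]
[ 0.4995 -0.1902  0.026 ] inc mm [  9.8   8.  159.4]
wz -0.12
```

View pics/s4.png

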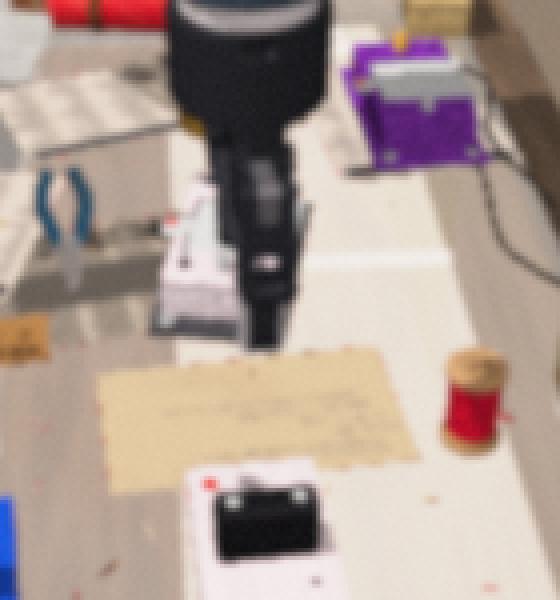

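View pics/t4.png

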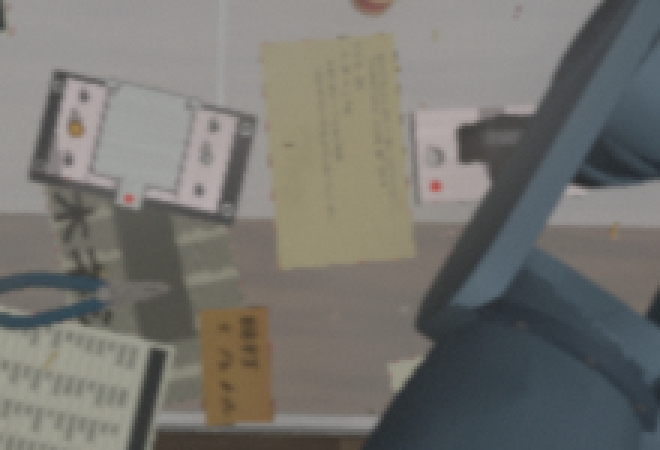

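The core plate lies flush in the lower half, with its red tab dot at (129,198) in the top crop. I'll descend on the handle in steps.

Call:
step_arm --increments '[10, 8, 35, 0, 0, 0, 100, 10, 8, 80, 0, 0, 0, 100, 10, 8, 120, 0, 0, 0, 100, 10, 8, 145, 0, 0, 0, 100, 10, 8, 157, 0, 0, 0, 100, 10, 8, 157, 0, 0, 0, 100, 10, 8, 157, 0, 0, 0, 100]'

```text
time_s: 6.6
tool_pos: [0.5011, -0.1909, 0.0301]
eef_rot: [0.999, 0.037, 0.001, 0.0]
contact_force: [0.3, 0.5, 0.4]
gripper_width: 1.0
```

Run:
```python
from h import *
go(loc(UC,UY,[0,0,.028]),yaw=4.2)
S=read_camera("side");cv2.imwrite("pics/s5.png",S["pixels"][190:310,210:320,::-1].repeat(5,0).repeat(5,1))
im=cv2.imread("pics/t4.png");cv2.imwrite("pics/t4z.png",cv2.resize(im[55:235,15:270],(765,540),interpolation=cv2.INTER_CUBIC))
```

```text
t 6.6 pos [ 0.5011 -0.1909  0.0301] toolx yaw 4.18 tilt [ 1.3e-03 -8.0e-04 -1.0e+00] F [0.3 0.5 0.4] g 1.0
[ 0.4995 -0.1902  0.028 ] inc mm [-1.6 -0.9  2.1]
wz -0.02
```

View pics/s5.png

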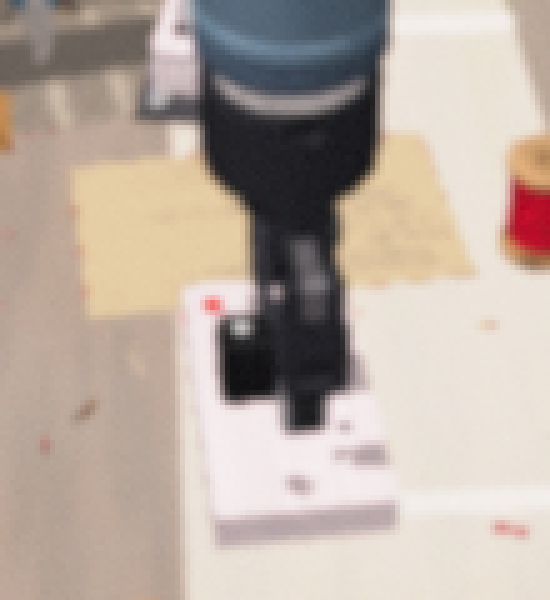

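View pics/t4z.png

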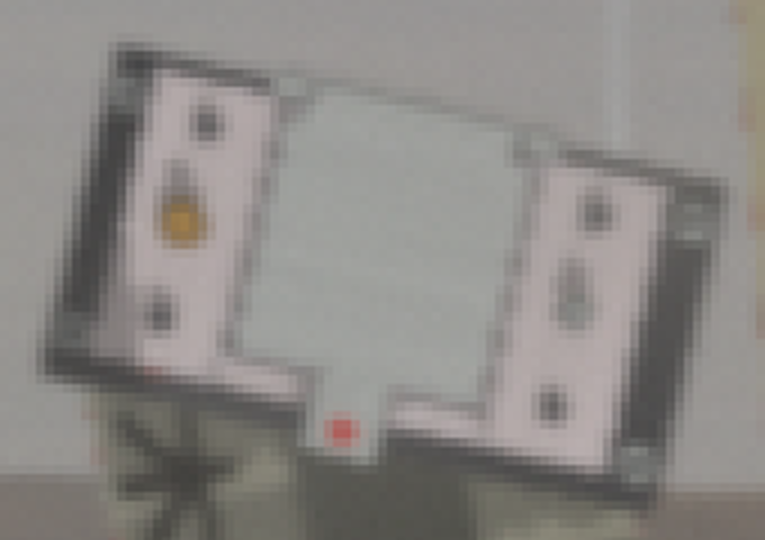

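The fingers straddle the handle at about (290,350). The shut mould is now fully visible in the top crop, so I'll refine its pose from the four pin tops, the tab dot and the base corners. Then I'll close the gripper.

Run:
```python
from h import *
T=read_camera("top")
f=lambda u,v,z: ray(T,195+u/9-.5,140+55/3+v/9-.5,z)
p=np.array([f(*q,.046) for q in [(208,122),(160,314),(597,212),(551,404)]])
print("pins centre",p.mean(0).round(4),"sep",np.linalg.norm(p[0]-p[2]).round(4),np.linalg.norm(p[0]-p[1]).round(4))
d=p[0]+p[1]-p[2]-p[3];print("yaw",np.degrees(np.arctan2(-d[0],d[1])))
b=f(184,220,.055);s=f(575,300,.055);print("dowels mid",(b+s)/2,"sep",np.linalg.norm(b-s),"yaw",np.degrees(np.arctan2(-(b-s)[0],(b-s)[1])))
r=f(342,430,.038);print("tab centre est",r+Ro.from_euler('z',LY).apply([.047,0,0]))
B=np.array([f(*q,.008) for q in [(118,45),(727,183),(652,507),(45,372)]]);print("base",B.mean(0))
```

```text
pins centre [0.4992 0.1202 0.046 ] sep 0.1132 0.0562
yaw -11.715275506936532
dowels mid [0.49919922 0.1197269  0.055     ] sep 0.11206533572326642 yaw -10.281548144308024
tab centre est [0.49809688 0.12043157 0.038     ]
base [0.49860413 0.11973931 0.008     ]
```

Call:
step_arm --increments '[-1, 0, 2, 0, 0, 0, 50, -1, 0, 2, 0, 0, 0, 0, -1, 0, 2, 0, 0, 0, 0, -1, 0, 2, 0, 0, 0, 0, -1, 0, 2, 0, 0, 0, 0, -1, 0, 2, 0, 0, 0, 0, -1, 0, 2, 0, 0, 0, 0, -1, 0, 2, 0, 0, 0, 0]' --newtons 70

```text
time_s: 7.5
tool_pos: [0.4995, -0.1912, 0.0274]
eef_rot: [0.999, 0.036, 0.0, -0.0]
contact_force: [-1.1, 3.1, 5.6]
gripper_width: 0.246
```

The grip closed at 21 mm on the 22 mm handle. The refined mould centre is about (0.4988, 0.1199) with yaw about −11.5°. I'll lift and carry it over.

Call:
step_arm --increments '[0, 0, -15, 0, 0, 0, 0, 0, 0, -35, 0, 0, 0, 0, 0, 0, -60, 0, 0, 0, 0, 0, 0, -90, 0, 0, 0, 0, 0, 0, -120, 0, 0, 0, 0, 0, 0, -120, 0, 0, 0, 0]'

```text
time_s: 8.1
tool_pos: [0.5015, -0.1928, 0.1515]
eef_rot: [0.999, 0.036, 0.003, 0.002]
contact_force: [-0.3, -0.9, -3.9]
gripper_width: 0.247
```

Run:
```python
from h import *
LC=np.array([.4988,.1199,0])
go(LC+[0,0,.15],LC+[0,0,.0674],yaw=-11.5)
S=read_camera("side");cv2.imwrite("pics/s6.png",S["pixels"][130:290,200:340,::-1].repeat(4,0).repeat(4,1)[:600])
```

```text
t 8.1 pos [ 0.5015 -0.1928  0.1515] toolx yaw 4.13 tilt [ 0.0066 -0.0047 -1.    ] F [-0.3 -0.9 -3.9] g 0.247
[0.4988 0.1199 0.15  ] inc mm [  19.8 -312.1    0. ]
[0.4988 0.1199 0.0674] inc mm [  19.2 -312.6   82.6]
wz 15.63
```

View pics/s6.png

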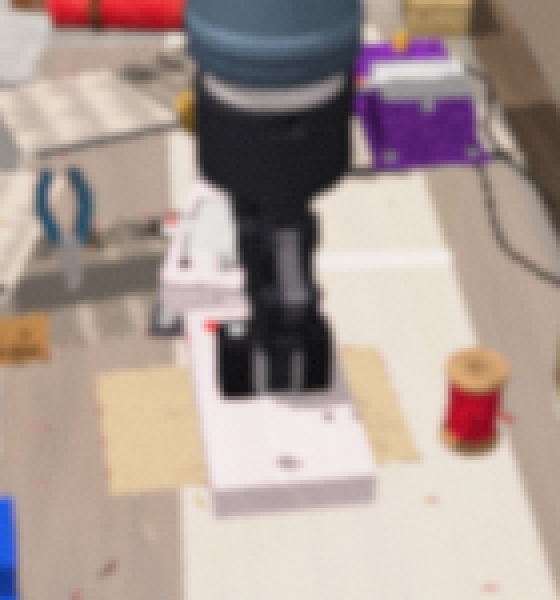

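The upper half is held level below the gripper, with its red dot at (210,325). I'll carry it across to above the mould.

Call:
step_arm --increments '[1, -15, 0, 0, 0, 1, 0, 3, -45, 0, 0, 0, 4, 0, 5, -80, 0, 0, 0, 6, 0, 8, -120, 0, 0, 0, 8, 0, 10, -160, 0, 0, 0, 10, 0, 13, -200, 0, 0, 0, 12, 0, 15, -240, 0, 0, 0, 14, 0, 18, -275, 0, 0, 0, 15.6, 0, 19, -300, 0, 0, 0, 15.6, 0, 20, -312, 0, 0, 0, 15.6, 0, 20, -312, 0, 0, 0, 15.6, 0, 20, -312, 0, 0, 0, 15.6, 0]'

```text
time_s: 9.35
tool_pos: [0.496, 0.1209, 0.1458]
eef_rot: [0.995, -0.1, -0.001, 0.0]
contact_force: [0.0, -0.2, -5.1]
gripper_width: 0.252
```

Run:
```python
from h import *
LC=np.array([.4988,.1199,0])
go(LC+[0,0,.11],LC+[0,0,.0674],yaw=-11.5)
S=read_camera("side");cv2.imwrite("pics/s7.png",cv2.resize(S["pixels"][110:230,200:320,::-1],(600,600),interpolation=cv2.INTER_CUBIC))
T=read_camera("top");cv2.imwrite("pics/t7.png",cv2.resize(T["pixels"][140:240,180:300,::-1],(720,600),interpolation=cv2.INTER_CUBIC))
```

```text
t 9.35 pos [0.496  0.1209 0.1458] toolx yaw -11.46 tilt [-2.e-03 -7.e-04 -1.e+00] F [ 0.  -0.2 -5.1] g 0.252
[0.4988 0.1199 0.11  ] inc mm [ 3.   0.3 35.8]
[0.4988 0.1199 0.0674] inc mm [ 3.   0.3 78.4]
wz 0.04
```

View pics/s7.png

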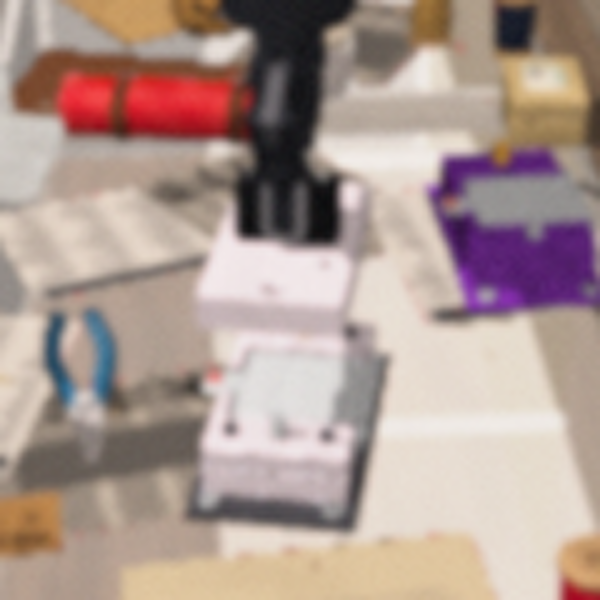

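View pics/t7.png

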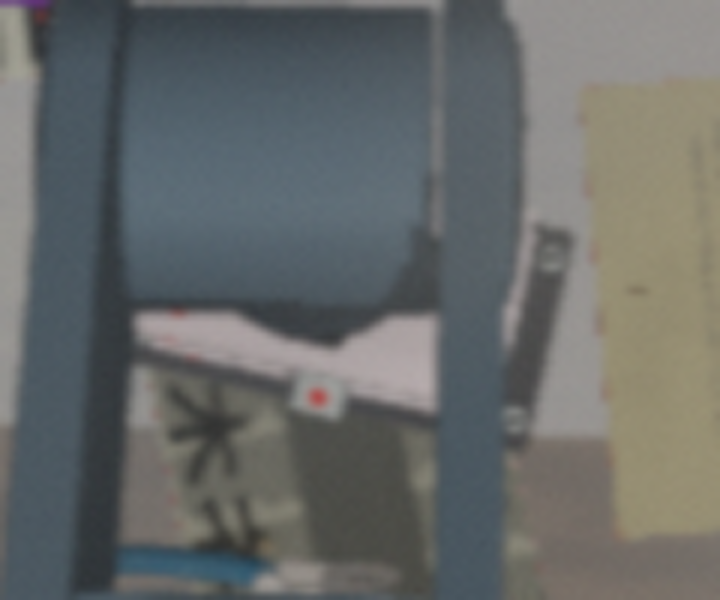

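The plate hangs level above the mould with its red dot on the tab side. I'll correct by +3 mm in x and descend to just above the dowels.

Call:
step_arm --increments '[2, 0, 12, 0, 0, 0, 0, 3, 0, 25, 0, 0, 0, 0, 3, 0, 40, 0, 0, 0, 0, 3, 0, 50, 0, 0, 0, 0, 3, 0, 52, 0, 0, 0, 0, 3, 0, 52, 0, 0, 0, 0, 3, 0, 52, 0, 0, 0, 0]'

```text
time_s: 10.15
tool_pos: [0.5002, 0.1208, 0.0954]
eef_rot: [0.995, -0.1, 0.0, -0.0]
contact_force: [0.7, -0.2, -3.7]
gripper_width: 0.248
```

Run:
```python
from h import *
LC=np.array([.4988,.1199,0])
go(LC+[0,0,.0674],yaw=-11.5)
S=read_camera("side");cv2.imwrite("pics/s8.png",cv2.resize(S["pixels"][150:220,215:295,::-1],(800,600)[:2] and (685,600),interpolation=cv2.INTER_CUBIC))
T=read_camera("top");cv2.imwrite("pics/t8.png",cv2.resize(T["pixels"][160:240,190:290,::-1],(750,600),interpolation=cv2.INTER_CUBIC))
```

```text
t 10.15 pos [0.5002 0.1208 0.0954] toolx yaw -11.48 tilt [ 9.e-04  0.e+00 -1.e+00] F [ 0.7 -0.2 -3.7] g 0.248
[0.4988 0.1199 0.0674] inc mm [-1.2  1.2 28. ]
wz 0.02
```

View pics/s8.png

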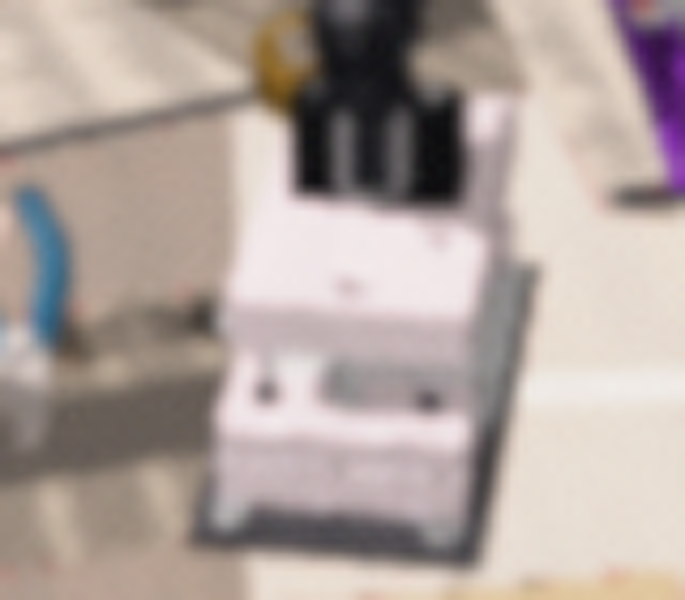

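View pics/t8.png

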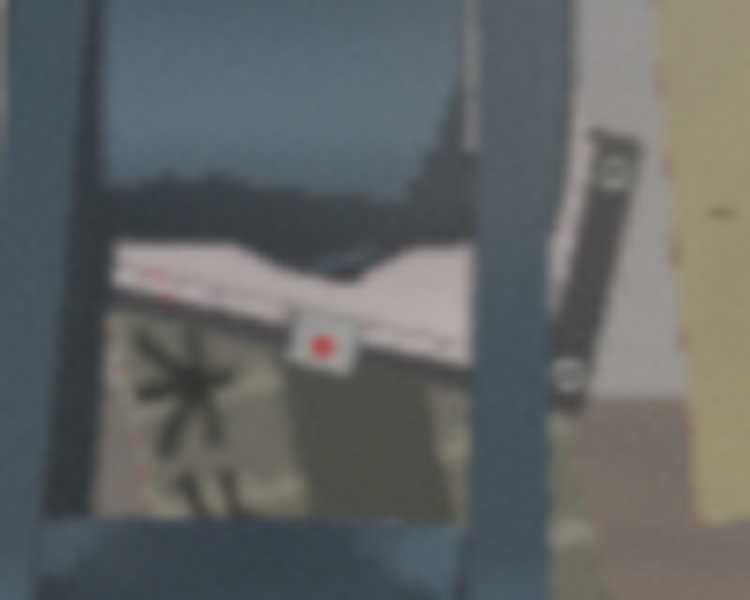

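```bash
python3 - <<'E'
from h import *
S=read_camera("side");T=read_camera("top")
s=state();tp=s["tool_pos"];k=600/70
cr=lambda p:((p-[215,150]+.5)*k).round(0)
crt=lambda p:((p-[190,160]+.5)*7.5).round(0)
LC=np.array([.4988,.1199,0]);Y=np.radians(-11.5)
C=tp*[1,1,0]
for x in(-.04,.04): print("upper near corner top/bottom",cr(proj(S,loc(C,Y,[x,-.072,tp[2]-.0274+.02]))),cr(proj(S,loc(C,Y,[x,-.072,tp[2]-.0274]))), "measured (228,310)/(470,315)")
for x in(-.042,.042): print("lower near corner",cr(proj(S,loc(LC,Y,[x,-.075,.04]))),"measured (218,437)/(470,437)")
print("pins",[cr(proj(S,loc(LC,Y,[x,-.057,.046]))) for x in(-.028,.028)],"meas (266,388),(430,400)")
print("small hole top",cr(proj(S,loc(C,Y,[0,-.057,tp[2]-.0074]))),"meas (350,288)")
print("top view front edge upper top",[crt(proj(T,loc(C,Y,[-.04,y,tp[2]-.0074]))) for y in(.05,0,-.05)],"bottom",[crt(proj(T,loc(C,Y,[-.04,y,tp[2]-.0274]))) for y in(.05,0,-.05)])
print("lower block front edge",[crt(proj(T,loc(LC,Y,[-.042,y,.04]))) for y in(.05,0,-.05)],"tab dot",crt(proj(T,loc(LC,Y,[-.047,0,.038]))),"meas (321,346)")
E
python3 - <<'E'
import cv2
im=cv2.imread("pics/t8.png");cv2.imwrite("pics/t8z.png",cv2.resize(im[220:400,90:490],(800,360)))
E
```

```text
upper near corner top/bottom [221. 294.] [223. 345.] measured (228,310)/(470,315)
upper near corner top/bottom [466. 313.] [465. 364.] measured (228,310)/(470,315)
lower near corner [214. 422.] measured (218,437)/(470,437)
lower near corner [465. 442.] measured (218,437)/(470,437)
pins [array([265., 380.]), array([430., 393.])] meas (266,388),(430,400)
small hole top [350. 278.] meas (350,288)
top view front edge upper top [array([170., 277.]), array([319., 311.]), array([468., 345.])] bottom [array([175., 281.]), array([322., 315.]), array([469., 348.])]
lower block front edge [array([184., 297.]), array([327., 329.]), array([470., 362.])] tab dot [324. 344.] meas (321,346)
```

View pics/t8z.png

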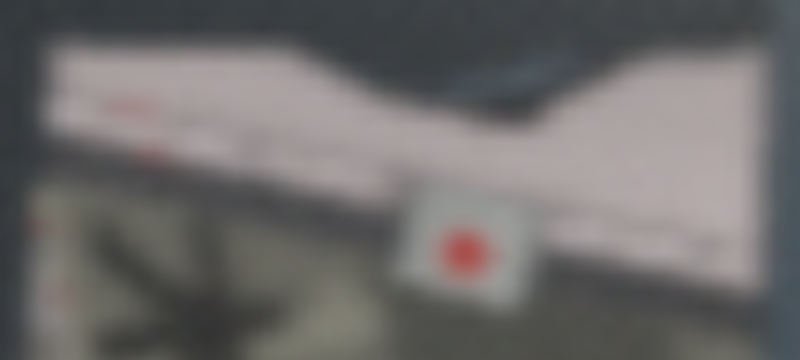

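Both predictions agree to about 1 mm: the side view's x residual is 0, and the mould and held plate have similar y residuals. I'll nudge by −1 mm and ease onto the tapers.

Call:
step_arm --increments '[-1, 0.5, 3, 0, 0, 0, 0, -1, 0.5, 7, 0, 0, 0, 0, -1, 0.5, 11, 0, 0, 0, 0, -1, 0.5, 14, 0, 0, 0, 0, -1, 0.5, 17, 0, 0, 0, 0, -1, 0.5, 17, 0, 0, 0, 0, -1, 0.5, 17, 0, 0, 0, 0]'

```text
time_s: 11.05
tool_pos: [0.4985, 0.1206, 0.0779]
eef_rot: [0.995, -0.1, -0.0, 0.0]
contact_force: [0.5, -0.1, -4.8]
gripper_width: 0.246
```

Run:
```python
from h import *
LC=np.array([.4988,.1199,0])
go(LC+[0,0,.0674],yaw=-11.5);print(state()["wrist_torque"].round(2))
S=read_camera("side");cv2.imwrite("pics/s9.png",cv2.resize(S["pixels"][150:220,215:295,::-1],(685,600),interpolation=cv2.INTER_CUBIC))
```

```text
t 11.05 pos [0.4985 0.1206 0.0779] toolx yaw -11.48 tilt [-2.e-04  0.e+00 -1.e+00] F [ 0.5 -0.1 -4.8] g 0.246
[0.4988 0.1199 0.0674] inc mm [ 0.4  0.6 10.5]
wz 0.02
[ 0.01 -0.    0.02]
```

View pics/s9.png

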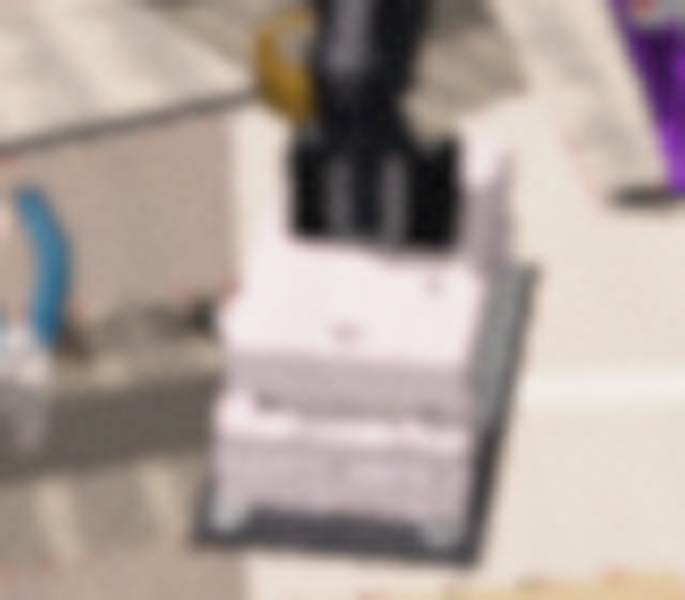

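The underside is at about 50.5 mm, below the dowel tops (57 mm), with no side force, so both tapers have entered. I'll continue to the pins.

Call:
step_arm --increments '[0, 0, 2, 0, 0, 0, 0, 0, 0, 4, 0, 0, 0, 0, 0, 0, 6, 0, 0, 0, 0, 0, 0, 6, 0, 0, 0, 0, 0, 0, 6, 0, 0, 0, 0]'

```text
time_s: 11.6
tool_pos: [0.4986, 0.1205, 0.0724]
eef_rot: [0.995, -0.1, 0.0, 0.0]
contact_force: [-4.0, 0.1, 3.2]
gripper_width: 0.248
```

Run:
```python
from h import *
go([.4988,.1199,.0674],yaw=-11.5);print(state()["wrist_torque"].round(2))
```

```text
t 11.6 pos [0.4986 0.1205 0.0724] toolx yaw -11.48 tilt [ 0. -0. -1.] F [-4.   0.1  3.2] g 0.248
[0.4988 0.1199 0.0674] inc mm [0.3 0.6 5. ]
wz 0.02
[ 0.03  0.64 -0.01]
```

Call:
step_arm --increments '[-0.5, 0, 1, 0, 0, 0, 0, -0.7, 0, 2, 0, 0, 0, 0, -0.7, 0, 3, 0, 0, 0, 0, -0.7, 0, 4, 0, 0, 0, 0, -0.7, 0, 5, 0, 0, 0, 0, -0.7, 0, 6, 0, 0, 0, 0, -0.7, 0, 6, 0, 0, 0, 0, -0.7, 0, 6, 0, 0, 0, 0]'

```text
time_s: 12.4
tool_pos: [0.4986, 0.1205, 0.0673]
eef_rot: [0.995, -0.1, 0.001, 0.0]
contact_force: [-7.0, -3.1, 13.0]
gripper_width: 0.245
```

Run:
```python
from h import *
go([.4988,.1199,.0674],yaw=-11.5);print(state()["wrist_torque"].round(2))
S=read_camera("side");cv2.imwrite("pics/s10.png",cv2.resize(S["pixels"][150:220,215:295,::-1],(685,600),interpolation=cv2.INTER_CUBIC))
```

```text
t 12.4 pos [0.4986 0.1205 0.0673] toolx yaw -11.47 tilt [ 1.4e-03 -3.0e-04 -1.0e+00] F [-7.  -3.1 13. ] g 0.245
[0.4988 0.1199 0.0674] inc mm [ 0.3  0.6 -0.1]
wz 0.03
[-0.17  1.1  -0.04]
```

View pics/s10.png

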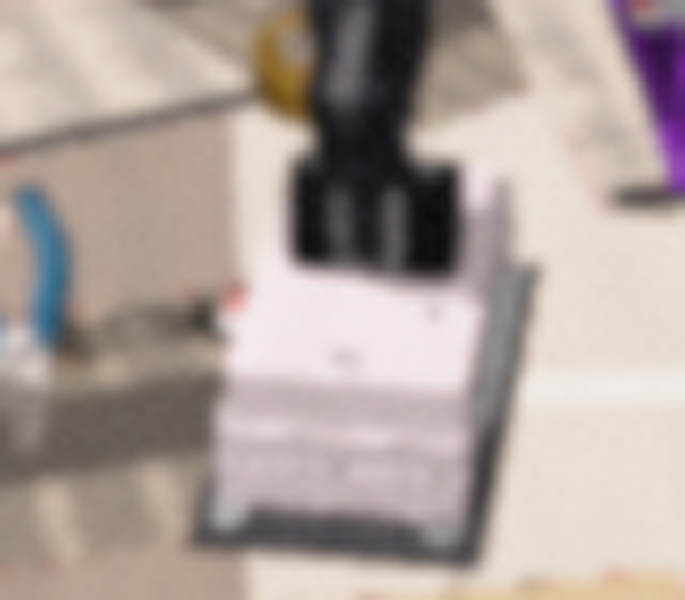

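Call:
step_arm --increments '[-0.5, 0, 1, 0, 0, 0, 0, -1, 0, 2, 0, 0, 0, 0, -1, 0, 2, 0, 0, 0, 0, -1, 0, 2, 0, 0, 0, 0, -1, 0, 2, 0, 0, 0, 0]'

```text
time_s: 12.95
tool_pos: [0.4987, 0.1205, 0.0673]
eef_rot: [0.995, -0.1, 0.002, 0.0]
contact_force: [-11.7, -2.9, 27.3]
gripper_width: 0.247
```

Run:
```python
from h import *
go([.4988,.1199,.0674],yaw=-11.5);print(state()["wrist_torque"].round(2))
```

```text
t 12.95 pos [0.4987 0.1205 0.0673] toolx yaw -11.46 tilt [ 3.2e-03 -8.0e-04 -1.0e+00] F [-11.7  -2.9  27.3] g 0.247
[0.4988 0.1199 0.0674] inc mm [ 0.3  0.6 -0.1]
wz 0.04
[-0.37  1.87 -0.03]
```

The TCP stopped dead at 67.3 mm while the force rose from 13 to 27 N, which indicates metal-to-metal contact with the underside at about 39.9 mm. I'll take a final picture and check heights and tilt.

Run:
```python
from h import *
S=read_camera("side");cv2.imwrite("pics/s11.png",cv2.resize(S["pixels"][145:235,200:330,::-1],(780,540),interpolation=cv2.INTER_CUBIC))
T=read_camera("top");cv2.imwrite("pics/t11.png",T["pixels"][110:260,120:400,::-1].repeat(2,0).repeat(2,1))
k=6;C=np.array([.4987,.1205,0]);Y=np.radians(-11.5)
cr=lambda p:((p-[200,145]+.5)*k).round(0)
for x in(-.04,.04):
  for z in(.06,.04): print(x,z,cr(proj(S,loc(C,Y,[x,-.072,z]))))
print(state()["contact_force"],state()["joint_vel"].round(3))
```

```text
-0.04 0.06 [244. 287.]
-0.04 0.04 [245. 321.]
0.04 0.06 [412. 300.]
0.04 0.04 [412. 335.]
[-10.33657331  -3.85624642  27.69481725] [-0.001  0.    -0.002  0.     0.002 -0.001]
```

View pics/s11.png

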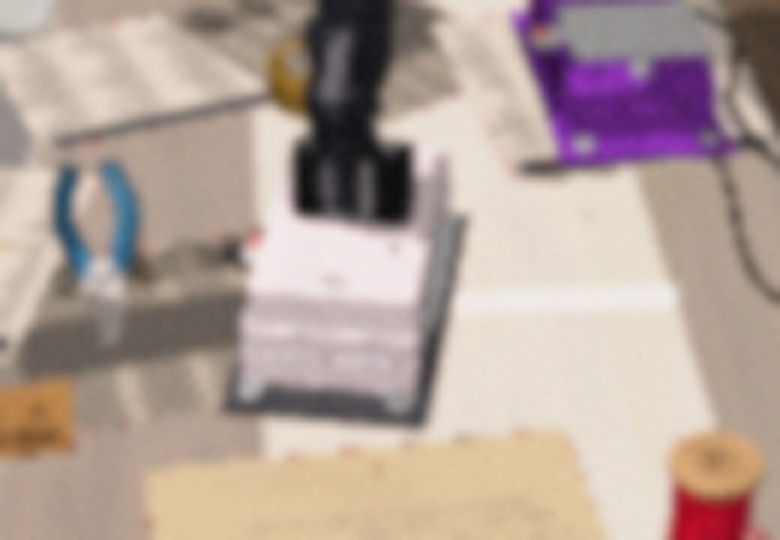

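View pics/t11.png

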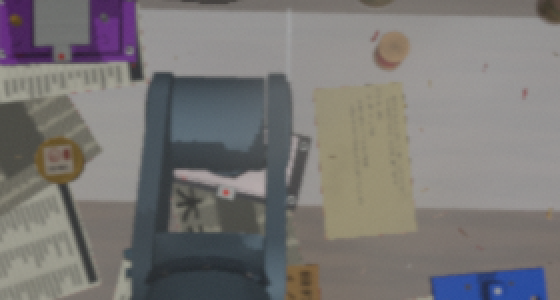

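The side picture shows the halves meeting with an even seam at about rows 320–325. The plate's top edge lies within about 6 crop pixels of the flush prediction, which is the side view's known bias. The pliers, spool and tin are where they were, so I'm handing in.

Run:
```python
from h import *
close_job();go()
```

```text
the job is handed in; nothing more can be done
the job is handed in; nothing more can be done
```

I swung the core plate shut and set the upper half on both dowels with the red marks on the same side. I then pressed it flush and handed the job in still gripping and pressing. Handing in returned no verdict.

- **Core plate:** the fingers stopped at 37.7 mm with 22 N on the plate, where a fully shut plate face would be at 38 mm. The camera showed it lying flush.
- **Upper half:** it went onto the dowel tapers with no side force. Pressing harder, from 13 N to about 27 N, did not move it from 67.3 mm tool height, which puts the underside at about 39.9 mm against the 40 mm parting face. That figure assumes the handle did not slip in the grip.
- **Tilt and seam:** the tool was about 0.003 rad off vertical, and the seam looked even in the side picture.
- **Bystanders:** the pliers, spool and tin looked unmoved in the last pictures; I did not measure them.
- **What disagreed:** a sideways force of about 10 N along −x built up while pressing. Shifting the target slightly did not relieve it, though the tool position did not change. The side camera also read about 1 pixel low compared with the top camera, so I allowed for that in the last check.

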